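# Take a paint-thickness reading on a dive bottle

### The arm

A 6-joint arm with a two-finger parallel gripper is mounted at the origin on the work surface. World frame = base frame: x ahead of the robot, y to its left, z up, the work surface at z = 0. Lengths are in m, angles in rad, forces in N, time in s.
With the tool pointing down it reaches from about 0.35 to 0.95 m from the base axis. Payload 17.4 kg.
Tool frame: the origin (TCP) lies at the very end of the fingers, on their centre line; the grasp point (between the pads) lies 19 mm behind it (robot.pinch_z is the distance from the TCP to the grasp point, in m); z points along the fingers, y is the line along which they close (so a half turn about z gives the same grasp; the last joint's range is limited). The gripper opens to 93 mm and grips with 3 to 60 N. Pads are 15 mm wide; open, the fingers measure 128 mm over their backs; the gripper's body (75 mm by 188 mm) begins 65 mm behind the grasp point.
Start: joints at [1.077, 0.116, 1.442, -0, 1.584, -0.038], TCP at [0.297, 0.606, 0.193] pointing down, gripper open.
Joint ranges: [-2.83, 2.83], [-0.83, 2.19], [0.07, 2.5], [-1.14, 4.28], [0.01, 3], [-2.97, 2.97]. Speed limits (rad/s): [1.89, 1.89, 2.22, 3.14, 3.14, 3.14].

### API

Orientations are given as a unit quaternion [w, x, y, z].
In Python, from plant import robot gives the robot as it stands.
- The arm moves only by the tool arm_command, never from a script. Its argument "rows" is a list of rows, each a list of 6 numbers: the shift along the tool's x, y, z in m, then the turn, a rotation vector about the tool's x, y, z in rad. A call has 1 to 20 rows; each row shifts and turns the commanded pose from where the row before left it, along the tool's axes as they then stand; what a row does not reach is not made up. A row lasts 1/10 s, in which the tool goes at most 50 mm and 8.59 degrees, less where a joint would pass 70% of its speed; a pose out of reach is approached as far as the arm can. A call is refused whole if a number of a shift passes 0.05 or a number of a turn 0.15, either way. A call with a gripper value outside its range is refused whole. "claw" is the opening, from 0 (shut) to 1 (fully open), set as the call begins (left out, the last holds). The fingers move at their own pace and stop on an object; "newtons" is the grip in N (left out, the last holds). Time passes only in rows, so rows that do not move let the fingers close. It gives the time, the measured TCP pose, the force and the opening at its end, in the units of the state.
- robot.get_obs(): the state, without advancing time (a new reading comes with each control period).
- robot.read_camera(name): name is "scene" or "top" or "wrist"; returns (picture, depth): 400x640x3 uint8, red, green, blue; 400x640 float32, m along the optical axis (not along the pixel's ray), 0 where there is no reading.
- robot.camera_info(name): a dict with "fx", "fy", "cx", "cy" (pixels), "pose" (4x4, takes a point from camera to world coordinates); the wrist camera has in their place "hand_eye" (4x4, takes a point from camera to tool coordinates, whose origin is the TCP and whose axes are the flange's). Camera axes: x right, y up, looking along -z (the intrinsics and any distortion apply to the point x, -y, -z); pixel columns grow to the right and rows downward; lengths in m; the calibration is good to about 2 mm. The wrist camera is an equidistant fisheye: a pixel r from the principal point sees the ray r / f radians off the axis. A picture is of the moment at which its call begins: read the wrist's pose just before it. camera_info takes no time and is no camera call.
- robot.hand_in(): hands the job in, once; it reports no verdict.
Trained networks look in the newest picture that a camera, given by its name, has taken for a name from the list of things; names that differ only in an ending like _2 or _b are one class to them, and where a whole thing is asked for, a point or a joint stands for the part that bears it (a point fixed in the world has none). Each returns a list of dicts, best first, with "score" (0 to 1); they miss things now and then, are a little off and sometimes report something else, mostly with a low value. They report only what shows in the picture. A call takes as long as a camera call. They do not tell look-alikes from the thing itself.
- robot.regions_of(camera, name): "mask" (400x640 bool, what is visible of it) and "bbox" ([left, top, right, bottom] in pixels, round what is visible of it).
- robot.spot_point(camera, name): "pixel" ([column, row] in pixels: a listed point, or the origin of a listed thing).
The state is a dict: "time": time; "qpos": joint angles; "dq": joint speeds; "effort": joint torques, N m; "ee_pos": TCP position; "ee_rot": TCP orientation; "ft_force": force on the tool from outside, world axes, zero at the start; "ft_torque": the same for the moment, N m; "opening": finger opening in m.
Only numpy, scipy, OpenCV 4.12 (cv2) and the standard library are available. Lean on these libraries where they do the work, as an engineer would, in place of code of your own. Each camera call takes 0.05 s, during which the arm holds its last target. There are 200 camera calls.

### The job

Take the coating-thickness gauge out of its desk dock and measure the paint inside the circle inked on the small dive bottle lying in the cradle: set the gauge's nose in the middle of the circle, square to the bottle's wall, and press until you feel the sprung nose go home against its stop, with a light hand (under 20 N). Finish while holding the gauge still and pressed there; do not let go, do not roll the bottle in its cradle, and leave the other things on the desk where they are.

Things in the scene. Friction and masses are not known exactly. Their poses are not given: they have to be found in the camera images.
- gauge: Coating-thickness gauge, 170 to 270 g: a sturdy grey plastic box 30 mm (x) by 64 mm (y) by 118 mm (z), screen and keys on its -x face, standing upright, nose down, in the dock with 89 mm of it above the dock's rim. Loose. Origin: centre of the box's underside; z points up through the box, away from the nose. Below it a fixed dark collar (22 mm across, 6 mm long) carries the nose.
- nose (a joint): How far the gauge's sprung nose is pushed in, in m: 0 out, 0.006 home on its stop. It starts to move at about 2.3 N and takes about 7.7 N to come home; past that it is rigid and the force climbs steeply.
- tip (a point): Centre of the flat end of the gauge's steel nose (14 mm across, edge rounded 1 mm), on the gauge's z axis, 16 mm below the gauge's origin when out and 10 mm when home. Its z axis is the gauge's z, pointing from the tip back through the gauge.
- dock: Black plastic desk dock, fixed, 46 x 80 mm and 55 mm high, with a pocket 34 x 68 mm, open at the top; the gauge's underside rests 26 mm above the desk on two ledges in the pocket (2 mm of play on every side) with its nose hanging free, and it lifts straight up out of it. Origin: centre of the underside; its axes are those of the docked gauge. It may stand left or right of the robot.
- cradle: Fixed black cradle with rubber-padded V blocks, plate 125 x 170 mm. Origin: centre of its underside on the desk. The bottle's axis runs along the cradle's y, 75 mm above the desk, centred on it.
- bottle: White-painted steel dive bottle lying in the cradle, 84 mm across; straight wall from y = -100 to +100 mm, rounded foot to +127, valve and black hand wheel to -213 mm. Origin on its axis, mid wall, 75 mm above the desk; y along the axis. It can roll about its axis in stiff rubber pads but stays put under pushes below 50 N. A grey label is on it too, away from the circle. A like bottle, unmarked, stands upright far right.
- spot (a point): Centre (small dot) of the black circle, 29 mm across, inked on the straight wall of the bottle in the cradle, within 60 mm of mid wall and within 0.55 rad of the top. The point is on the painted surface; its z axis is the surface normal, pointing out of the bottle; y along the bottle's axis.
- regulator: Bystander: black breathing regulator, a disc 68 mm across and 36 mm high with a mouthpiece 64 mm out along -x. Origin: centre of the disc's underside.
- torch: Bystander: aluminium dive torch lying along its x, 140 mm long, 44 mm high. Origin: on the desk under its middle.
- pen: Bystander: white felt pen with black cap lying along its x, 130 mm long, 17 mm high. Origin: on the desk under its middle.
- mug: Bystander: red enamel mug, 80 mm across, 75 mm high. Origin: centre of its underside.
- shaker: Bystander: small clear jar with a red cap, 44 mm across, 100 mm high. Origin: centre of its underside.
- capring: Bystander: black plastic ring 44 mm across, 12 mm high. Origin: centre of its underside.
Mind the look-alikes: they are no part of the job. Leave any purple look-alike of the gauge alone.

How it is judged:
By the outcome, as a careful person would: the job done as asked, in the order asked, and still so for the second after the job is handed in, while the arm keeps its last pose, push and grip.
It also fails if it takes over 38 s, if anything falls off the work surface, if the arm or the gripper's body presses on something with over 40 N, if the wrist force passes 120 N, or if a joint passes its speed limit or range.

## Working session

There is one attempt and no reset: what is moved stays moved. The work goes in short steps, Python scripts to look and compute and a tool call to move; the robot and the scene stay as the last step left them, time stands still between calls to the robot, and variables do not carry over. Pictures are saved under pics/ and viewed, on a budget of 10 in all, crops included, one or two more only if the job needs it, and the job is handed in when it is done.

Besides the shell and the picture viewer there is one more tool, called after ">>>" as name(argument=value, ...) on one line, values as JSON. arm_command: Moves the arm, as the interface text tells. Its arguments: {"type":"object","properties":{"rows":{"type":"array","items":{"type":"array","items":{"type":"number"}}},"claw":{"type":"number"},"newtons":{"type":"number"}},"required":["rows"]}

```bash
mkdir -p pics; ls; cat > h.py <<'E'
import numpy as np, cv2
from plant import robot
from scipy.spatial.transform import Rotation as R
def world(cam, px, d):
    i=robot.camera_info(cam); px=np.atleast_2d(px).astype(float)
    x=(px[:,0]-i['cx'])/i['fx']; y=(px[:,1]-i['cy'])/i['fy']
    P=np.stack([x*d,-y*d,-d*np.ones_like(x)],1); T=np.array(i['pose'])
    return P@T[:3,:3].T+T[:3,3]
E
python3 - <<'E'
from h import *
o=robot.get_obs(); print({k:np.round(v,4) for k,v in o.items()})
for c in ['scene','top']:
    p,d=robot.read_camera(c); cv2.imwrite(f'pics/{c}0.png',p[:,:,::-1]); np.savez(f'{c}0.npz',p=p,d=d)
    print(c,{k:np.round(v,4).tolist() if not isinstance(v,str) else v for k,v in robot.camera_info(c).items()})
    for n in ['gauge','dock','bottle','cradle','spot']:
        for r in robot.regions_of(c,n)[:3] if n!='spot' else []:
            m=r['mask']&(d>0); dd=d[m]; ys,xs=np.nonzero(m)
            W=world(c,np.stack([xs,ys],1),dd) if len(dd) else np.zeros((1,3))
            print(n,round(r['score'],2),r['bbox'],np.median(W,0).round(3),np.percentile(W,[2,98],axis=0).round(3).tolist())
        for r in robot.spot_point(c,n)[:3]:
            u,v=np.round(r['pixel']).astype(int); print('  pt',n,round(r['score'],2),r['pixel'],world(c,r['pixel'],d[v,u]).round(3))
print(robot.camera_info('wrist'))
E
```

```text
pics
{'time': np.float64(0.0), 'qpos': array([ 1.0772,  0.1165,  1.4422, -0.    ,  1.5839, -0.0378]), 'dq': array([-0.0016, -0.0004,  0.0008, -0.0009,  0.0027, -0.0009]), 'effort': array([ 4.10000e-03, -7.21257e+01, -6.22610e+01,  7.82000e-02,
        2.37000e-02, -1.00000e-04]), 'ee_pos': array([0.297 , 0.6059, 0.1919]), 'ee_rot': array([-1.000e-04,  2.259e-01,  9.741e-01, -5.000e-04]), 'ft_force': array([-0.9925,  0.1944,  0.0366]), 'ft_torque': array([ 0.0273, -0.0237, -0.0586]), 'opening': np.float64(0.0929)}
scene {'fx': 410.1059, 'fy': 410.1059, 'cx': 314.5344, 'cy': 198.5616, 'pose': [[-0.6925, -0.5977, 0.404, 0.9563], [0.7213, -0.5816, 0.376, 0.4579], [0.0103, 0.5518, 0.8339, 0.9642], [0.0, 0.0, 0.0, 1.0]]}
gauge 0.91 [424.3, 192.4, 451.3, 238.5] [0.377 0.322 0.127] [[0.279, 0.288, -0.001], [0.39, 0.34, 0.137]]
gauge 0.81 [380.6, 175.8, 415.2, 209.1] [0.366 0.204 0.095] [[0.334, 0.17, 0.001], [0.387, 0.231, 0.136]]
  pt gauge 0.97 [410.6, 252.9] [[0.471 0.328 0.063]]
  pt gauge 0.8 [429.6, 231.6] [[0.441 0.339 0.144]]
  pt gauge 0.3 [182.6, 164.8] [[ 0.685 -0.315  0.032]]
doc
[... 1619 characters left out ...]
1] [[0.59  0.01  0.117]]
cradle 0.97 [288.9, 158.6, 412.3, 212.3] [0.593 0.004 0.103] [[0.538, -0.178, 0.001], [0.661, 0.129, 0.118]]
  pt cradle 0.58 [334.8, 183.1] [[0.585 0.018 0.115]]
  pt spot 0.47 [349.0, 177.5] [[ 0.6   -0.02   0.115]]
{'fx': 309.70691628693146, 'fy': 309.70691628693146, 'cx': 323.2784328111515, 'cy': 203.26286241652235, 'hand_eye': array([[ 1.75823604e-03,  9.53407733e-01,  3.01679637e-01,
         8.42165590e-02],
       [ 9.99997629e-01, -1.28870043e-03, -1.75542146e-03,
         2.47445603e-04],
       [-1.28485772e-03,  3.01682008e-01, -9.53407738e-01,
        -1.91755632e-01],
       [ 0.00000000e+00,  0.00000000e+00,  0.00000000e+00,
         1.00000000e+00]])}
```

```bash
python3 - <<'E'
import cv2,numpy as np
a=cv2.imread('pics/scene0.png');b=cv2.imread('pics/top0.png')
cv2.imwrite('pics/s1.png',cv2.resize(a[130:300,190:470],(800,486),interpolation=cv2.INTER_CUBIC))
cv2.imwrite('pics/t1.png',cv2.resize(b[140:300,180:440],(780,480),interpolation=cv2.INTER_CUBIC))
E
```

```text
(no output)
```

View pics/s1.png

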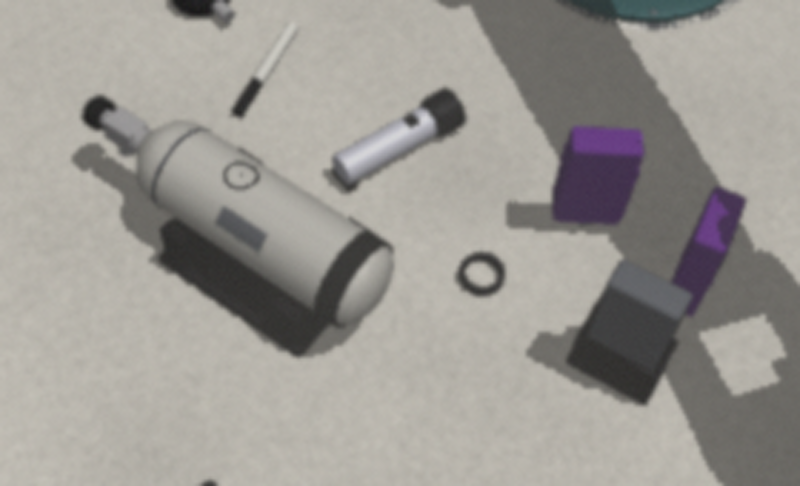

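View pics/t1.png

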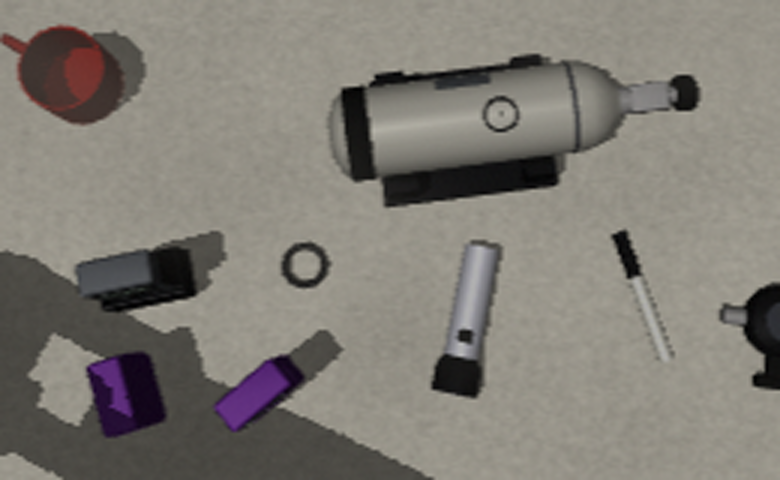

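The grey gauge stands in its dock at about (640,310) in the scene crop and (135,270) in the top crop. The two purple boxes, at (600,175) and (710,250) in the scene crop, are look-alikes. The circle is at scene crop (241,175) and top crop (500,113). Next I'll measure these geometrically.

```bash
cat >> h.py <<'E'
from scipy.optimize import least_squares
def cloud(cam,d):
    v,u=np.nonzero(d>0); P=world(cam,np.stack([u,v],1),d[v,u]); return P,u,v
def cylfit(P):
    # axis horizontal at known height 0.075, r 0.042; params x0 at y=0, yaw slope
    f=lambda q: np.hypot((P[:,0]-q[0]-q[1]*P[:,1])/np.hypot(1,q[1]),P[:,2]-q[2])-0.042
    s=least_squares(f,[0.6,0,0.075],loss='soft_l1',f_scale=0.002); return s.x,np.std(s.fun)
E
python3 - <<'E'
from h import *
for c,px in [('scene',(190+241*.35,130+175*.35)),('top',(180+501/3,140+113.5/3))]:
    z=np.load(c+'0.npz'); p,d=z['p'],z['d']; P,u,v=cloud(c,d)
    rgb=p[v,u].astype(int); grey=(rgb.max(1)-rgb.min(1)<30)
    m=(abs(P[:,0]-.455)<.05)&(abs(P[:,1]-.31)<.06)&grey&(P[:,2]>.139)&(P[:,2]<.15)
    T=P[m]; r=cv2.minAreaRect((T[:,:2]*1000).astype(np.float32)); print(c,'gauge top',m.sum(),T.mean(0).round(4),r)
    m=(abs(P[:,0]-.6)<.06)&(abs(P[:,1])<.09)&(P[:,2]>.09)&(P[:,2]<.125)
    q,s=cylfit(P[m]); print('cyl',m.sum(),q.round(4),round(s,4))
    # ray/cylinder at px
    g=np.linspace(.5,1.6,4000)
    W=np.concatenate([world(c,px,t) for t in g])
    rr=np.hypot((W[:,0]-q[0]-q[1]*W[:,1])/np.hypot(1,q[1]),W[:,2]-q[2]); i=np.argmax(rr<.042); print('spot',px,W[i].round(4), 'dz',d[int(px[1]),int(px[0])],g[i])
    ys=P[(abs(P[:,0]-.6)<.05)&(P[:,2]>.11)&(abs(P[:,1])<.15)][:,1]; print('y',ys.min(),ys.max())
E
```

```text
scene gauge top 321 [0.4596 0.3175 0.1434] ((458.9325256347656, 316.3388366699219), (31.98265838623047, 62.81907653808594), 12.897705078125)
cyl 1847 [ 0.6036 -0.1245  0.0747] 0.0015Traceback (most recent call last):
  File "<stdin>", line 11, in <module>
  File "h.py", line 5, in world
    i=robot.camera_info(cam); px=np.atleast_2d(px).astype(float)
ValueError: time passes only in moves, steps and waits
```

```bash
python3 - <<'E'
from h import *
for c,px in [('scene',(190+241*.35,130+175*.35)),('top',(180+501/3,140+113.5/3))]:
    z=np.load(c+'0.npz'); p,d=z['p'],z['d']; P,u,v=cloud(c,d)
    rgb=p[v,u].astype(int); grey=(rgb.max(1)-rgb.min(1)<30)
    m=(abs(P[:,0]-.455)<.05)&(abs(P[:,1]-.31)<.06)&grey&(P[:,2]>.139)&(P[:,2]<.15)
    T=P[m]; r=cv2.minAreaRect((T[:,:2]*1000).astype(np.float32)); print(c,'gauge top',m.sum(),T.mean(0).round(4),r)
    m=(abs(P[:,0]-.6)<.06)&(abs(P[:,1])<.09)&(P[:,2]>.09)&(P[:,2]<.125)
    q,s=cylfit(P[m]); print('cyl',m.sum(),q.round(4),round(s,4))
    o,e=world(c,[px,px],np.array([0.,1.])); W=o+(e-o)*np.linspace(.5,1.6,4000)[:,None]
    rr=np.hypot((W[:,0]-q[0]-q[1]*W[:,1])/np.hypot(1,q[1]),W[:,2]-q[2]); i=np.argmax(rr<.042)
    n=W[i]-[q[0]+q[1]*W[i,1],W[i,1],q[2]]; t=np.array([q[1],1,0])/np.hypot(1,q[1]); n-=t*(n@t); print('spot',W[i].round(4),'normal',(n/np.linalg.norm(n)).round(3))
E
```

```text
scene gauge top 321 [0.4596 0.3175 0.1434] ((458.9325256347656, 316.3388366699219), (31.98265838623047, 62.81907653808594), 12.897705078125)
cyl 1847 [ 0.6036 -0.1245  0.0747] 0.0015
spot [ 0.5999 -0.0117  0.1163] normal [-0.12  -0.015  0.993]
top gauge top 283 [0.4573 0.3152 0.1429] ((457.43994140625, 315.8838195800781), (29.682315826416016, 63.56277084350586), 12.554447174072266)
cyl 1893 [ 0.6035 -0.1266  0.074 ] 0.0016
spot [ 0.5987 -0.0146  0.1154] normal [-0.155 -0.02   0.988]
```

>>> arm_command(rows=[[-0.0272,-0.019,0,0,0,0],[-0.0272,-0.019,0,0,0,0],[-0.0272,-0.019,0,0,0,0],[-0.0272,-0.019,0,0,0,0],[-0.0272,-0.019,0,0,0,0],[-0.0272,-0.019,0,0,0,0],[-0.0272,-0.019,0,0,0,0],[-0.0272,-0.019,0,0,0,0],[-0.0272,-0.019,0,0,0,0],[-0.0272,-0.019,0,0,0,0],[0,0,0,0,0,0.128],[0,0,0,0,0,0.128],[0,0,0,0,0,0.128],[0,0,0,0,0,0.128],[0,0,0,0,0,0.128],[0,0,0,0,0,0.128],[0,0,0,0,0,0.128],[0,0,0,0,0,0],[0,0,0,0,0,0]], claw=0.62)

```text
time: 2.9
ee_pos: [0.4577, 0.3158, 0.1927]
ee_rot: [0.0, 0.624, 0.781, 0.0]
ft_force: [-0.0, -0.2, -0.0]
opening: 0.0574
```

```bash
cat >> h.py <<'E'
def wrist(save=None):
    o=robot.get_obs(); p,d=robot.read_camera('wrist'); i=robot.camera_info('wrist')
    T=np.eye(4); T[:3,:3]=R.from_quat(o['ee_rot'],scalar_first=True).as_matrix(); T[:3,3]=o['ee_pos']; T=T@i['hand_eye']
    if save: cv2.imwrite(save,p[:,:,::-1])
    def rays(uv):
        uv=np.atleast_2d(uv).astype(float); a=(uv-[i['cx'],i['cy']])/i['fx']; r=np.linalg.norm(a,axis=1)+1e-12
        s=np.tan(r)/r; C=np.stack([a[:,0]*s,-a[:,1]*s,-np.ones(len(r))],1); return C@T[:3,:3].T,T[:3,3]
    return o,p,d,rays
E
python3 - <<'E'
from h import *
o,p,d,rays=wrist('pics/w1.png'); print(o['time'],o['ee_pos'].round(4),R.from_quat(o['ee_rot'],scalar_first=True).as_matrix().round(4).tolist(),o['opening'])
v,u=np.nonzero(d>0); D,O=rays(np.stack([u,v],1)); P=O+D*d[v,u][:,None]
rgb=p[v,u].astype(int); grey=(rgb.max(1)-rgb.min(1)<30)
m=(abs(P[:,0]-.458)<.05)&(abs(P[:,1]-.316)<.06)&grey&(P[:,2]>.138)&(P[:,2]<.15)
T=P[m]; print(m.sum(),T.mean(0).round(4),cv2.minAreaRect((T[:,:2]*1000).astype(np.float32)))
E
```

```text
2.9 [0.4577 0.3158 0.1927] [[-0.221, 0.9753, 0.0001], [0.9753, 0.221, 0.0001], [0.0, 0.0001, -1.0]] 0.05738579323463872
2632 [0.4567 0.3183 0.1431] ((457.0875244140625, 316.5584716796875), (30.370559692382812, 64.12687683105469), 12.25517749786377)
```

View pics/w1.png

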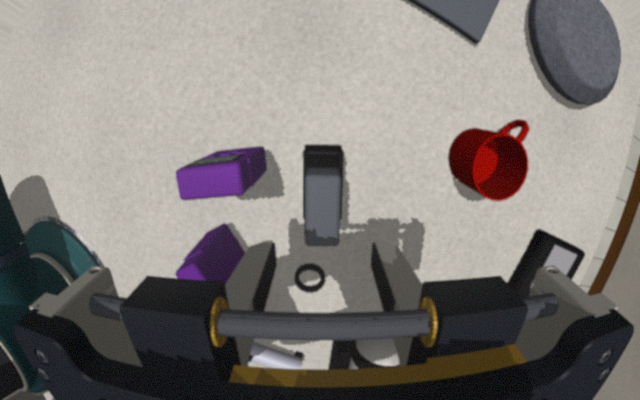

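The view shows the grey gauge at (322,195) in its dock, centred between the fingers. The purple boxes, at (220,172) and (210,255), are clear of them. Going down to grasp.

>>> arm_command(rows=[[0.001,-0.0005,0.015,0,0,0],[0,0,0.025,0,0,0],[0,0,0.025,0,0,0],[0,0,0.025,0,0,0],[0,0,0.015,0,0,0],[0,0,0.007,0,0,0],[0,0,0,0,0,0],[0,0,0,0,0,0]])

```text
time: 3.75
ee_pos: [0.4574, 0.3169, 0.0816]
ee_rot: [0.0, 0.625, 0.78, 0.001]
ft_force: [0.1, 0.7, 0.6]
opening: 0.0578
```

>>> arm_command(rows=[[0,0,0,0,0,0],[0,0,0,0,0,0],[0,0,0,0,0,0],[0,0,0,0,0,0],[0,0,0,0,0,0],[0,0,0,0,0,0],[0,0,0,0,0,0],[0,0,0,0,0,0]], claw=0, newtons=45)

```text
time: 4.55
ee_pos: [0.4571, 0.3167, 0.0808]
ee_rot: [0.0, 0.626, 0.78, 0.0]
ft_force: [-0.6, 0.3, 3.7]
opening: 0.0299
```

>>> arm_command(rows=[[0,0,-0.005,0,0,0],[0,0,-0.015,0,0,0],[0,0,-0.02,0,0,0],[0,0,-0.025,0,0,0],[0,0,-0.025,0,0,0],[0,0,-0.025,0,0,0],[0,0,-0.02,0,0,0],[0,0,-0.015,0,0,0],[0,0,0,0,0,0],[0,0,0,0,0,0]])

```text
time: 5.55
ee_pos: [0.4569, 0.3165, 0.2302]
ee_rot: [-0.0, 0.626, 0.78, -0.0]
ft_force: [1.0, 0.2, -2.7]
opening: 0.0295
```

>>> arm_command(rows=[[-0.014,0.002,0,0,0,0],[-0.028,0.004,0,0,0,0],[-0.028,0.004,0,0,0,0],[-0.028,0.004,0,0,0,0],[-0.028,0.004,0,0,0,0],[-0.028,0.004,0,0,0,0],[-0.028,0.004,0,0,0,0],[-0.028,0.004,0,0,0,0],[-0.028,0.004,0,0,0,0],[-0.028,0.004,0,0,0,0],[-0.028,0.004,0,0,0,0],[-0.028,0.004,0,0,0,0],[-0.028,0.004,0,0,0,0],[-0.028,0.004,0,0,0,0],[-0.028,0.004,0,0,0,0],[-0.028,0.004,0,0,0,0],[-0.014,0.003,0,0,0,0],[0,0,0,0,0,0],[0,0,0,0,0,0],[0,0,0,0,0,0]])

```text
time: 7.55
ee_pos: [0.6175, -0.1058, 0.2305]
ee_rot: [-0.0, 0.625, 0.78, 0.0]
ft_force: [-0.6, 0.3, -1.8]
opening: 0.0299
```

```bash
python3 - <<'E'
from h import *
o,p,d,rays=wrist('pics/w2.png'); print(o['time'],o['ee_pos'].round(4),R.from_quat(o['ee_rot'],scalar_first=True).as_matrix().round(4).tolist(),o['opening'],o['ft_force'])
np.savez('w2.npz',p=p,d=d,pos=o['ee_pos'],rot=o['ee_rot'])
print(robot.spot_point('wrist','spot'))
v,u=np.nonzero(d>0); D,O=rays(np.stack([u,v],1)); P=O+D*d[v,u][:,None]
m=(abs(P[:,0]-.6)<.06)&(P[:,1]>-.06)&(P[:,1]<.08)&(P[:,2]>.09)&(P[:,2]<.13)
q,s=cylfit(P[m]); print(m.sum(),q.round(4),s)
E
```

```text
7.55 [ 0.6175 -0.1058  0.2305] [[-0.2179, 0.976, -0.0002], [0.976, 0.2179, 0.0002], [0.0003, -0.0002, -1.0]] 0.029942905935151982 [-0.57289996  0.26786596 -1.83244167]
[{'pixel': [325.6, 102.1], 'score': 0.7}]
9956 [ 0.6027 -0.1274  0.0746] 0.0006929441285797214
```

View pics/w2.png

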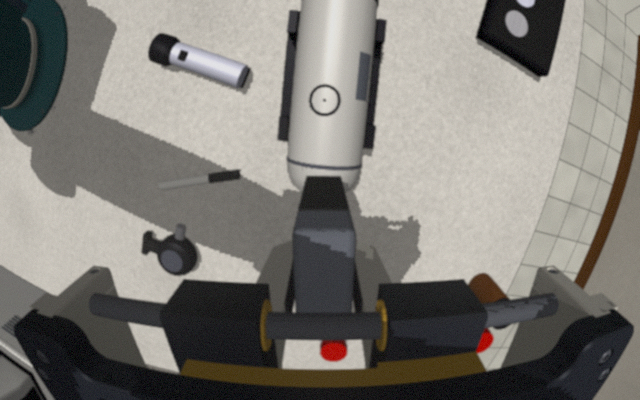

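The ring and its dot show at (325,100). The gauge is held between the fingers at (325,250). Next I'll fit the ring, the gauge's pose in the hand, and the target.

```bash
python3 - <<'E'
from h import *
z=np.load('w2.npz'); p,d,pos,rot=z['p'],z['d'],z['pos'],z['rot']; i=robot.camera_info('wrist')
Rt=R.from_quat(rot,scalar_first=True).as_matrix()
def tool(u,v,dd):
    a=np.stack([(u-i['cx'])/i['fx'],(v-i['cy'])/i['fy']],1); r=np.linalg.norm(a,axis=1)+1e-12; s=np.tan(r)/r
    C=np.stack([a[:,0]*s,-a[:,1]*s,-np.ones(len(r))],1)*dd[:,None]; H=i['hand_eye']; return C@H[:3,:3].T+H[:3,3]
g=p.min(2).astype(float)
sub=(255-g[80:122,303:348]); 
dark=(g[80:122,303:348]<110).astype(np.uint8); n,l,st,c=cv2.connectedComponentsWithStats(dark,connectivity=8); print(st[1:].tolist(),c[1:].round(2).tolist())
k=1+np.argmax([s[2] if s[2]<40 and s[2]==s[2] else 0 for s in st[1:]])
ys,xs=np.nonzero(l==k); e=cv2.fitEllipse(np.stack([xs,ys],1).astype(np.float32)); print(e)
uv=np.array(e[0])+[303,80]; print('ring px',uv)
o=pos+Rt@i['hand_eye'][:3,3]; q=np.array([.6027,-.1274,.0746])
dr=Rt@tool(np.r_[uv[0]],np.r_[uv[1]],np.ones(1))[0]+pos-o
W=o+dr*np.linspace(.1,.6,8000)[:,None]
rr=np.hypot((W[:,0]-q[0]-q[1]*W[:,1])/np.hypot(1,q[1]),W[:,2]-q[2]); j=np.argmax(rr<.042); S=W[j]
t=np.array([q[1],1,0])/np.hypot(1,q[1]); nn=S-[q[0]+q[1]*S[1],S[1],q[2]]; nn-=t*(nn@t); nn/=np.linalg.norm(nn); print('spot',S.round(4),'n',nn.round(4),'tool',(Rt.T@nn).round(4))
v,u=np.nonzero(d>0); P=tool(u,v,d[v,u])
m=(abs(P[:,1])<.017)&(P[:,0]>-.03)&(P[:,0]<.038)&(P[:,2]>-.075)&(P[:,2]<.075)
Q=P[m]
top=Q[(abs(Q[:,2]+.063)<.004)&(Q[:,0]<.027)]; end=Q[(abs(Q[:,0]-.032)<.005)&(Q[:,2]>-.055)&(Q[:,2]<.05)&(abs(Q[:,1])<.012)]
for n_,F in [('top',top),('end',end)]:
    if len(F)<20: print(n_,len(F)); continue
    c=F.mean(0); nv=np.linalg.svd(F-c)[2][2]; print(n_,len(F),c.round(4),nv.round(4),np.percentile(F,[1,99],axis=0).round(4).tolist())
E
```

```text
[[6, 5, 31, 31, 188]] [[21.22, 20.29]]
((21.320682525634766, 19.816722869873047), (28.911148071289062, 29.371047973632812), 16.12531280517578)
ring px [324.32068253  99.81672287]
spot [ 0.5988 -0.0143  0.1162] n [-0.1351 -0.0172  0.9907] tool [ 0.0129 -0.1358 -0.9906]
top 4538 [ 0.0074  0.0007 -0.0625] [-1.1e-03  6.0e-04 -1.0e+00] [[-0.0143, -0.0147, -0.065], [0.0267, 0.0158, -0.0596]]
end 1983 [ 0.032  -0.     -0.0185] [-0.9998 -0.0041  0.0173] [[0.0305, -0.0118, -0.0547], [0.0331, 0.0118, 0.0444]]
```

>>> arm_command(rows=[[0.0118,-0.0012,0,0,0,0],[0.0118,-0.0012,0,0,0,0],[0.0118,-0.0012,0,0,0,0],[0.0118,-0.0012,0,0,0,0],[0.0118,-0.0012,0,0,0,0],[0.0118,-0.0012,0,0,0,0],[0.0118,-0.0012,0,0,0,0],[0.0119,-0.0013,0,0,0,0],[0,0,0.0105,0,0,0],[0,0,0.0105,0,0,0],[0,0,0.0105,0,0,0],[0,0,0,-0.034,-0.003,0],[0,0,0,-0.034,-0.003,0],[0,0,0,-0.034,-0.003,0],[0,0,0,-0.034,-0.004,0],[0,0,0,0,0,0],[0,0,0,0,0,0],[0,0,0,0,0,0]])

```text
time: 9.45
ee_pos: [0.5878, -0.0166, 0.1987]
ee_rot: [0.047, 0.624, 0.778, 0.049]
ft_force: [-0.7, -1.0, -2.1]
opening: 0.0298
```

```bash
python3 - <<'E'
from h import *
o=robot.get_obs(); Rt=R.from_quat(o['ee_rot'],scalar_first=True).as_matrix()
S=np.array([.5988,-.0143,.1162]); n=np.array([-.1351,-.0172,.9907])
tip=o['ee_pos']+Rt[:,2]*.0715
print(o['time'],o['ee_pos'].round(4),o['ft_force'],'err tool',(Rt.T@(S-tip)).round(4),'n tool',(Rt.T@n).round(4))
for c in ['scene','top']:
    p,d=robot.read_camera(c); np.savez(c+'1.npz',p=p,d=d)
    im=p[:,:,::-1]
    u,v=(274,185) if c=='scene' else (345,180)
    cv2.imwrite(f'pics/{c}2.png',cv2.resize(im[v-50:v+40,u-40:u+40],None,fx=5,fy=5,interpolation=cv2.INTER_CUBIC))
a=cv2.imread('pics/scene2.png');b=cv2.imread('pics/top2.png'); cv2.imwrite('pics/c2.png',np.hstack([a,b]))
E
```

```text
9.45 [ 0.5878 -0.0166  0.1987] [-0.67615578 -1.03649189 -2.08461671] err tool [0.0009 0.     0.0118] n tool [-2.0e-04 -1.3e-03 -1.0e+00]
```

View pics/c2.png

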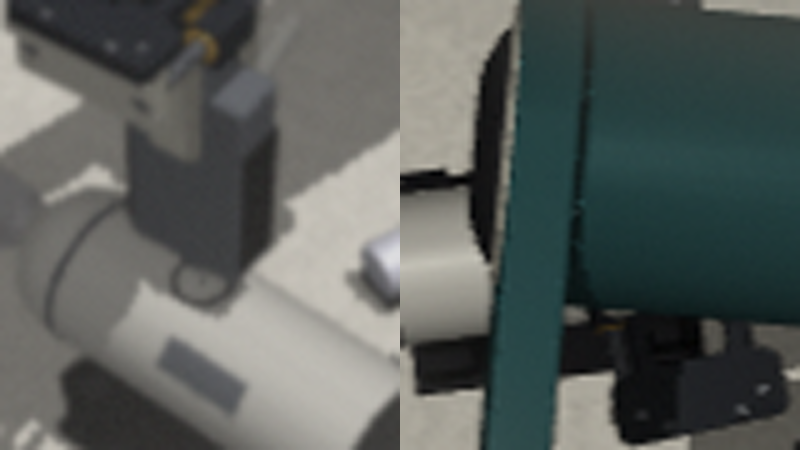

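```bash
python3 - <<'E'
from h import *
o=robot.get_obs(); Rt=R.from_quat(o['ee_rot'],scalar_first=True).as_matrix(); i=robot.camera_info('scene'); T=np.linalg.inv(i['pose'])
def pr(W): c=T[:3,:3]@W+T[:3,3]; return np.array([i['cx']+i['fx']*c[0]/-c[2], i['cy']+i['fy']*c[1]/c[2]])
for x in (-.032,.032):
  for y in (-.015,.015):
    for z in (.0555,-.0625): print((x,y,z),((pr(o['ee_pos']+Rt@[x,y,z])-[234,135])*5).round(0))
print('spot',((pr(np.array([.5988,-.0143,.1162]))-[234,135])*5).round(0))
im=np.load('scene1.npz')['p'][:,:,::-1]; cv2.imwrite('pics/c3.png',cv2.resize(im[160:205,250:300],None,fx=14,fy=12,interpolation=cv2.INTER_CUBIC))
E
```

```text
(-0.032, -0.015, 0.0555) [163. 194.]
(-0.032, -0.015, -0.0625) [164.  17.]
(-0.032, 0.015, 0.0555) [128. 230.]
(-0.032, 0.015, -0.0625) [125.  53.]
(0.032, -0.015, 0.0555) [270. 249.]
(0.032, -0.015, -0.0625) [281.  75.]
(0.032, 0.015, 0.0555) [236. 287.]
(0.032, 0.015, -0.0625) [244. 113.]
spot [200. 277.]
```

View pics/c3.png

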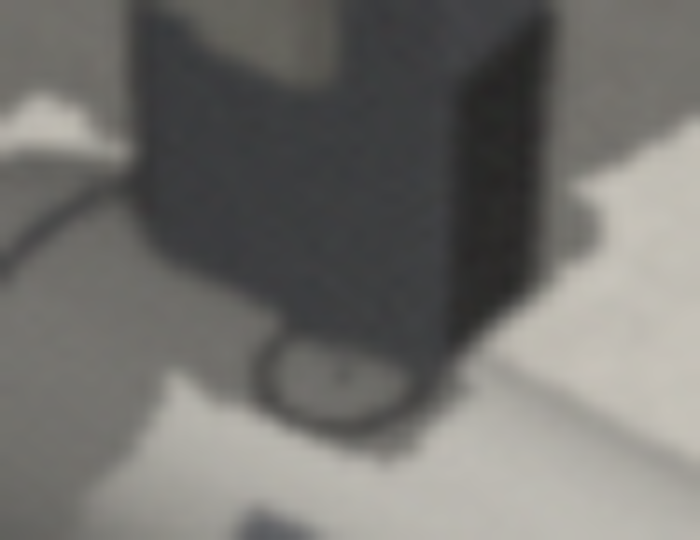

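Projected box corners and the ring agree with the scene view to about 1 mm: the dot at (342,373) in the crop is under the gauge's axis. Approaching along the normal.

>>> arm_command(rows=[[0.001,0,0.003,0,0,0],[0,0,0.003,0,0,0],[0,0,0.003,0,0,0],[0,0,0,0,0,0],[0,0,0,0,0,0]])

```text
time: 10.05
ee_pos: [0.5888, -0.0153, 0.1901]
ee_rot: [0.047, 0.624, 0.778, 0.049]
ft_force: [0.3, 0.4, -2.5]
opening: 0.0295
```

>>> arm_command(rows=[[0,0,0.001,0,0,0],[0,0,0.001,0,0,0],[0,0,0.001,0,0,0],[0,0,0,0,0,0],[0,0,0,0,0,0]])

```text
time: 10.55
ee_pos: [0.5892, -0.0152, 0.1872]
ee_rot: [0.048, 0.624, 0.778, 0.049]
ft_force: [0.4, 0.0, -2.2]
opening: 0.0296
```

>>> arm_command(rows=[[0,0,0.001,0,0,0],[0,0,0.001,0,0,0],[0,0,0,0,0,0],[0,0,0,0,0,0]])

```text
time: 10.95
ee_pos: [0.5896, -0.0152, 0.1855]
ee_rot: [0.048, 0.624, 0.778, 0.049]
ft_force: [-0.8, -0.0, 0.3]
opening: 0.0294
```

>>> arm_command(rows=[[0,0,0.001,0,0,0],[0,0,0.001,0,0,0],[0,0,0.001,0,0,0],[0,0,0,0,0,0],[0,0,0,0,0,0]])

```text
time: 11.45
ee_pos: [0.59, -0.0151, 0.1825]
ee_rot: [0.048, 0.624, 0.778, 0.049]
ft_force: [-1.5, -0.5, 3.2]
opening: 0.0297
```

>>> arm_command(rows=[[0,0,0.0007,0,0,0],[0,0,0.0007,0,0,0],[0,0,0,0,0,0],[0,0,0,0,0,0]])

```text
time: 11.85
ee_pos: [0.5901, -0.0152, 0.181]
ee_rot: [0.048, 0.624, 0.778, 0.049]
ft_force: [-1.4, -0.4, 5.4]
opening: 0.0297
```

```bash
python3 - <<'E'
from h import *
o=robot.get_obs(); Rt=R.from_quat(o['ee_rot'],scalar_first=True).as_matrix()
S=np.array([.5988,-.0143,.1162])
print(o['time'],o['ee_pos'].round(4),'F tool',(Rt.T@o['ft_force']).round(2),'tau',(Rt.T@o['ft_torque']).round(3),'S in tool',(Rt.T@(S-o['ee_pos'])).round(4), (Rt.T@[-.1351,-.0172,.9907]).round(4))
E
```

```text
11.85 [ 0.5901 -0.0152  0.181 ] F tool [-0.2  -0.68 -5.57] tau [ 0.375 -0.016 -0.005] S in tool [-0.0002 -0.0002  0.0654] [-5.e-04  2.e-04 -1.e+00]
```

>>> arm_command(rows=[[0,0,0.0005,0,0,0],[0,0,0,0,0,0],[0,0,0,0,0,0]])

```text
time: 12.15
ee_pos: [0.5902, -0.0151, 0.1808]
ee_rot: [0.048, 0.624, 0.778, 0.049]
ft_force: [-1.7, 0.3, 7.5]
opening: 0.03
```

>>> arm_command(rows=[[0,0,0.0004,0,0,0],[0,0,0,0,0,0],[0,0,0,0,0,0],[0,0,0,0,0,0]])

```text
time: 12.55
ee_pos: [0.5903, -0.0152, 0.1808]
ee_rot: [0.048, 0.624, 0.778, 0.049]
ft_force: [-3.6, -0.2, 10.6]
opening: 0.0299
```

```bash
python3 - <<'E'
from h import *
o,p,d,rays=wrist()
Rt=R.from_quat(o['ee_rot'],scalar_first=True).as_matrix(); i=robot.camera_info('wrist')
print(o['time'],o['ee_pos'].round(4),'F tool',(Rt.T@o['ft_force']).round(2),'tau',(Rt.T@o['ft_torque']).round(3),'S in tool',(Rt.T@([.5988,-.0143,.1162]-o['ee_pos'])).round(4))
v,u=np.nonzero(d>0); D,O=rays(np.stack([u,v],1)); P=(O+D*d[v,u][:,None]-o['ee_pos'])@Rt
Q=P[(abs(P[:,1])<.013)]
for n_,F in [('top',Q[(abs(Q[:,2]+.063)<.006)&(Q[:,0]<.027)&(Q[:,0]>-.03)]),('end',Q[(abs(Q[:,0]-.032)<.006)&(Q[:,2]>-.055)&(Q[:,2]<.05)])]:
    c=F.mean(0); print(n_,len(F),c.round(4),np.linalg.svd(F-c)[2][2].round(4))
s,_=robot.read_camera('scene'); cv2.imwrite('pics/c4.png',cv2.resize(s[130:255,200:330,::-1],None,fx=4.5,fy=4.5,interpolation=cv2.INTER_CUBIC))
E
```

```text
12.55 [ 0.5903 -0.0152  0.1808] F tool [  0.39  -2.04 -11.02] tau [ 0.871  0.14  -0.012] S in tool [-0.0002 -0.0004  0.0651]
top 3885 [ 0.0076  0.     -0.0626] [-0.0033 -0.0074 -1.    ]
end 2138 [ 0.0321  0.0001 -0.0186] [-0.9998 -0.0036  0.0186]
```

View pics/c4.png

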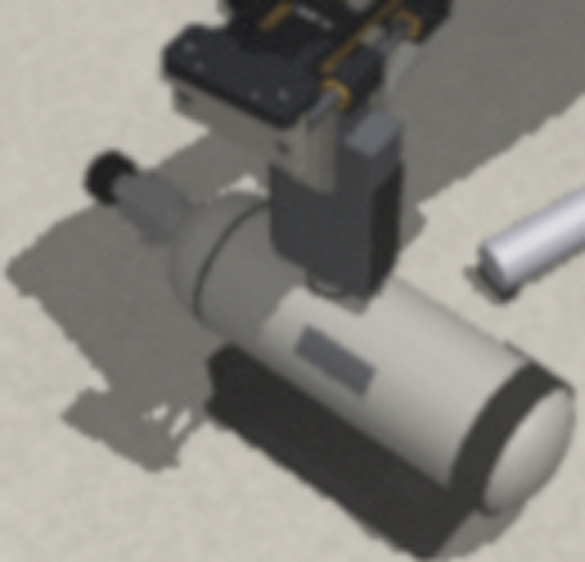

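The nose is on its stop. The last 0.4 mm commanded gave no travel and +3 N, for about 13 N of contact. There is a small side load of about 2 N along tool y, so I'll ease it and let things settle.

>>> arm_command(rows=[[0,-0.0003,0,0,0,0],[0,0,0,0,0,0],[0,0,0,0,0,0],[0,0,0,0,0,0],[0,0,0,0,0,0],[0,0,0,0,0,0],[0,0,0,0,0,0]])

```text
time: 13.35
ee_pos: [0.5902, -0.0152, 0.1808]
ee_rot: [0.048, 0.624, 0.778, 0.049]
ft_force: [-2.2, -0.8, 8.7]
opening: 0.0299
```

```bash
python3 - <<'E'
from h import *
o=robot.get_obs()
Rt=R.from_quat(o['ee_rot'],scalar_first=True).as_matrix()
print(o['time'],o['ee_pos'].round(4),'F tool',(Rt.T@o['ft_force']).round(2),'tau',(Rt.T@o['ft_torque']).round(3),'S in tool',(Rt.T@([.5988,-.0143,.1162]-o['ee_pos'])).round(4),'n',(Rt.T@[-.1351,-.0172,.9907]).round(4))
E
```

```text
13.35 [ 0.5902 -0.0152  0.1808] F tool [-0.45 -1.08 -8.97] tau [0.5   0.09  0.014] S in tool [-0.0002 -0.0003  0.0651] n [-7.0e-04  1.1e-03 -1.0e+00]
```

>>> arm_command(rows=[[0,0,0.0002,0,0,0],[0,0,0,0,0,0],[0,0,0,0,0,0],[0,0,0,0,0,0],[0,0,0,0,0,0],[0,0,0,0,0,0],[0,0,0,0,0,0],[0,0,0,0,0,0]])

```text
time: 14.15
ee_pos: [0.5902, -0.0152, 0.1808]
ee_rot: [0.048, 0.624, 0.778, 0.049]
ft_force: [-3.1, -0.3, 11.6]
opening: 0.0295
```

```bash
python3 -c "
from h import *
print(robot.get_obs()['ft_force'], robot.hand_in())"
```

```text
the job is handed in; nothing more can be done
[-3.09054637 -0.25150446 11.57001131] None
```

I took the grey gauge out of its dock and pressed its nose onto the inked circle on the bottle. I handed the job in at about 14 s with the gauge still gripped (29.5 mm opening, 45 N) and held there. The purple look-alikes and the other things on the desk were left alone.

- **Nose home:** near the end, 0.4 mm and then 0.2 mm more of push gave no measurable travel, and the force rose steeply. The last contact force was about 14 N, counting about 2 N of gauge weight, so it is past the stop and under 20 N.
- **Position and squareness:** by the arm's reading, the nose was within about 0.5 mm of the circle's centre as the wrist camera measured it. It was also within about 0.1° of that surface normal. The wrist and top cameras agreed on the spot to under 1 mm.
- **What disagreed:** the scene camera put the spot about 3 mm away from the other two. The three cameras' surface normals differ by about 1° either way, so the true angle is no more certain than that.
- **Gauge in the hand:** fits of its faces disagree by up to about 1° on how it sits in the fingers.
- **Side load:** about 2 N of sideways force showed while pressing. Easing it halved it, but it rose again with the last push, and the nose did not move.
- **Not checked:** I did not measure whether the bottle rolled. The push stayed far below 50 N and the last picture showed nothing out of place.

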